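# Turn the canister lid on the drying rack

## Robot

A 7-joint arm with a two-finger parallel gripper is mounted at the origin on the work surface. World frame = base frame: x ahead of the robot, y to its left, z up, the work surface at z = 0. Lengths are in m, angles in rad, forces in N, time in s.
With the tool pointing down it reaches from about 0.425 to 0.875 m from the base axis. Payload 4.7 kg.
Tool frame: the origin (TCP) lies midway between the tips of the shut fingers; the grasp point (between the pads) lies 19 mm behind it (ctrl.grip_depth is the distance from the TCP to the grasp point, in m); z points along the fingers, y is the direction in which the jaws open and shut (so a half turn about z gives the same grasp; the last joint's range is limited). The gripper opens to 87 mm and grips with 3 to 60 N. Pads are 19 mm wide; open, the fingers measure 117 mm over their backs; the gripper's body (75 mm by 190 mm) begins 51 mm behind the grasp point.
Start: joints at [1.263, 0.321, -0.07, 1.45, 0.023, 1.371, -0.057], TCP at [0.206, -0.617, 0.223] pointing down, gripper open.
Joint ranges: [-2.86, 2.86], [-0.3, 2.09], [-1.38, 1.24], [0.06, 2.45], [-1.56, 4.7], [0.09, 2.05], [-2.69, 2.69]. Speed limits (rad/s): [2.57, 2.57, 3.14, 3.14, 3.14, 3.14, 3.14].

## Interface

Orientations are given as a rotation vector (axis times angle).
In Python, from bench import ctrl gives the robot as it stands. The module is installed in compiled form; this text tells all that it offers.
- The arm moves only by the shell command python3 -m inch 'ROWS' [FORCE]. ROWS is JSON, a list of rows, each a list of 5 numbers: the opening, from -1 (shut) to 1 (fully open), so that 0 is half open, then the shift along the tool's x, y, z in mm, then the turn about the tool's z in rad. In form: [[fingers, tx, ty, tz, twist], ...]. A call has 1 to 5 rows; each row shifts and turns the pose as measured when the row begins, along the tool's axes as they then stand; what a row does not reach is not made up. A row lasts 1/8 s, in which the tool goes at most 62.5 mm and 10.7 degrees, less where a joint would pass 70% of its speed; a pose out of reach is approached as far as the arm can. A call is refused whole if a number of a shift passes 62.5 or a number of a turn 0.188, either way. A call with a gripper value outside its range is refused whole. The fingers move at their own pace and stop on an object; FORCE is the grip in N (left out, the last holds). Time passes only in rows, so rows that do not move let the fingers close. It gives the time, the measured TCP pose, the force and the opening at its end, in the units of the state.
- ctrl.get_state(): the state, without advancing time (a new reading comes with each control period).
- ctrl.get_image(name): name is "scene" or "top" or "wrist"; returns a dict with "color" (384x512x3 uint8, red, green, blue), "range_z" (384x512 float32, m along the optical axis (not along the pixel's ray), 0 where there is no reading), "K" (3x3 intrinsics, pixels), "distortion" ([k1, k2, p1, p2, k3] as OpenCV has them; the pictures are not rectified), "R" (3x3) and "t" (3): a world point X has camera coordinates R X + t. Camera axes: x right, y down, z forward; pixel columns grow to the right and rows downward; lengths in m; the calibration is good to about 2 mm. A picture is of the moment at which its call begins.
- ctrl.close_job(): hands the job in, once; it reports no verdict.
The state is a dict: "time": time; "joint_positions": joint angles; "qd": joint speeds; "joint_torque": joint torques, N m; "position": TCP position; "tool_rot": TCP orientation; "ft_force": force on the tool from outside, world axes, zero at the start; "torque": the same for the moment, N m; "grip_width": opening from 0.0 (shut) to 1.0 (fully open).
Only numpy, scipy, OpenCV 4.12 (cv2) and the standard library are available. Lean on these libraries where they do the work, as an engineer would, in place of code of your own. Each camera call takes 0.05 s, during which the arm holds its last target. There are 200 camera calls.

## Task

The freshly washed canister lid is drying white side up on the robot-side slope of the V-shaped rack. Take the orange-handled turner from its rest, slip the blade under the lid and turn the lid over onto the other slope so that it lies there blue side up, pushing it with the turner and never touching it with the fingers. Then lay the turner back in its rest the way it lay, and leave the things standing around where they are.

Things in the scene. Friction and masses are not known exactly. Their poses are not given: they have to be found in the camera images.
- rack: Fixed V-shaped drying rack, black rails and grey ends, base 290 x 100 x 8 mm. Origin: middle of its underside, z up, x level across the V (robot-side slope at -x, other slope at +x), y along the valley. Each slope is two round rails (radius 5 mm, axes at y = +/-32 mm, 54 mm open between) rising outwards at 30 degrees for 145 mm from the valley at x = 0, z = 40 mm.
- rack_valley (a point): Point where the rail axes of both slopes meet, on the rack's middle line (0, 0, 40 mm in the rack's frame); axes as the rack's.
- rack_wall (a point): Middle of the top edge of the robot-side end wall (-125.6, 0, 108.2 mm in the rack's frame). The wall, 6 mm thick, closes the slope's outer end up to 5 mm below the rail axes (square to the slope), posts at its sides. The blade gets under the lid over this edge, sloping down like the rails, in a gap 10 mm deep between the edge's level and the lid's lower face.
- lid: Round flat canister lid, 120 mm across, 8 mm thick, 90 g, one face white, one blue. Origin: centre of the blue face; z points out of the white face. It lies blue face down on the robot-side rails, lower edge in the valley, centre 54 mm and upper edge 114 mm up the slope from it. Pushed up from beneath it pivots on its lower edge; past upright it drops onto the other slope by itself.
- turner: Slotted turner 205 mm long, 110 g. Origin: place to grip, mid-height of the handle, near the balance point; x to the blade tip, z up. Orange handle with flat sides, 18 mm wide (y), 22 mm high, x = -80 to 30 mm. Steel neck 14 mm wide to x = 55 mm. Flat steel blade 40 mm wide, 3 mm thick, x = 40 to 125 mm, z = -11 to -8 mm, underside flush with the handle's.
- turner_tip (a point): Middle of the turner's blade tip edge, at mid-thickness (125, 0, -9.5 mm in the turner's frame); axes as the turner's.
- rest: Fixed low grey rest for the turner, base 220 x 85 x 8 mm. Origin on the bench under the turner's grip place, x towards the blade. Two saddles, 18 mm long, tops at z = 30 mm: at x = -60 mm under the handle (cheeks 32 mm apart) and at x = 85 mm under the blade (cheeks 56 mm apart); cheeks rise to z = 40 mm. Between the saddles the handle is free on both sides.
- rest_seat (a point): Where the turner's origin lies when it is in its rest (0, 0, 41 mm in the rest's frame); axes as the rest's.
- mixing_bowl: Blue plastic cup, 84 mm across, 85 mm high, a bystander. Origin: centre of its underside.
- powder_jar: White jar, 68 mm across, 120 mm high, a bystander. Origin: centre of its underside.
- tube_collar: Grey plastic ring, 90 mm across, 50 mm high, a bystander. Origin: centre of its underside.
Mind the look-alikes: they are no part of the job. Several things have the shape of the rest; the one meant has the colours described above. Of the things that look like the lid, the larger one is meant.

How it is judged:
On the way, in this order (a step that is already met when the one before it is completed fails the run):
1. The turner is lifted out of its rest (z of turner in the frame of rest above 0.08 m), for 0.1 s.
2. The lid is raised on edge (35 degrees or more past its start) by the turner's push (angle between lid's own z axis and vertical between 1.13 and 2.1 rad and contact force between turner and lid above 0.02 N), for 0.04 s.
3. The lid lies still, blue side up, on the other slope of the rack (angle between lid's own z axis and vertical between 2.4 and 2.85 rad and x of lid in the frame of rack between 0.025 and 0.065 m and y of lid in the frame of rack between -0.02 and 0.02 m and linear speed of lid below 0.03 m/s), for 0.3 s.
At the end, for the whole second after the job is handed in: Lid at rest blue side up on the other slope (blue centre 25 to 65 mm past the valley, within 20 mm of the middle line, within 12 degrees of the slope); turner still in its rest, flat within 7 degrees, in line within 11, grip place within 25 mm of the seat sideways and 8 mm in height (all of step 3 and horizontal distance between turner and rest_seat below 0.025 m and z of turner in the frame of rest_seat between -0.008 and 0.008 m and angle between turner's own z axis and vertical below 0.12 rad and angle between the x axis of turner and the x axis of rest, either way round below 0.2 rad and linear speed of turner below 0.03 m/s and contact force between turner and lid below 0.02 N); the robot touches nothing.
It fails at once if The fingers or the arm touch the lid (contact force between any of the fingers, the arm and lid above 0.3 N).
It fails at once if The lid falls off the rack (z of lid in the frame of rack below 0.03 m).
It fails at once if The mixing_bowl is shifted more than 30 mm or tipped (distance of mixing_bowl from where it was at the start of the episode above 0.03 m or angle between mixing_bowl's own z axis and vertical above 0.4 rad).
It fails at once if The powder_jar is shifted more than 30 mm or tipped (distance of powder_jar from where it was at the start of the episode above 0.03 m or angle between powder_jar's own z axis and vertical above 0.4 rad).
It fails at once if The tube_collar is shifted more than 30 mm or tipped (distance of tube_collar from where it was at the start of the episode above 0.03 m or angle between tube_collar's own z axis and vertical above 0.4 rad).
It also fails if it takes over 61 s, if anything falls off the work surface, if the arm or the gripper's body presses on something with over 40 N, if the wrist force passes 120 N, or if a joint passes its speed limit or range.

## Working session

There is one attempt and no reset: what is moved stays moved. The work goes in short steps, Python scripts to look and compute and a shell command to move; the robot and the scene stay as the last step left them, time stands still between calls to the robot, and variables do not carry over. Pictures are saved under pics/ and viewed, about 8 in all and at most 12, crops included, and the job is handed in when it is done.

```bash
mkdir -p pics
cat > h.py <<'E'
import numpy as np, cv2
from bench import ctrl
from scipy.spatial.transform import Rotation as Ro
def grab(n):
    im=ctrl.get_image(n); np.savez('%s.npz'%n,**im); return im
def load(n): return dict(np.load('%s.npz'%n))
def save(im,f,crop=None,s=1):
    c=im['color'][:,:,::-1]
    if crop: c=c[crop[1]:crop[3],crop[0]:crop[2]]
    cv2.imwrite('pics/'+f,cv2.resize(c,None,fx=s,fy=s,interpolation=cv2.INTER_CUBIC))
def cloud(im):
    h,w=im['range_z'].shape
    u,v=np.meshgrid(np.arange(w),np.arange(h))
    p=cv2.undistortPoints(np.stack([u,v],-1).reshape(-1,1,2).astype(np.float64),im['K'],im['distortion']).reshape(h,w,2)
    z=im['range_z'][...,None].astype(float)
    X=np.concatenate([p*z,z],-1)
    P=(X-im['t'])@im['R']
    P[im['range_z']==0]=np.nan
    return P
def st():
    s=ctrl.get_state(); R=Ro.from_rotvec(s['tool_rot']).as_matrix()
    print('t',round(s['time'],2),'p',np.round(s['position'],4),'f',np.round(s['ft_force'],2),'w',round(s['grip_width'],3),'q',np.round(s['joint_positions'],2)); print(np.round(R,3)); return s,R
E
python3 - <<'E'
from h import *
st()
a=grab('top');b=grab('scene')
save(a,'top.png',s=1.5);save(b,'scene.png',s=1.5)
for im in(a,b): print(im['t'],-im['R'].T@im['t'],(im['range_z']>0).mean())
E
```

```text
t 0.0 p [ 0.2053 -0.6162  0.2214] f [-0.53 -0.    0.04] w 0.999 q [ 1.26  0.32 -0.07  1.45  0.02  1.37 -0.06]
[[ 0.949  0.316 -0.001]
 [ 0.316 -0.949  0.002]
 [-0.    -0.002 -1.   ]]
[-0.01543212  0.59783924  1.07033059] [ 0.41494383 -0.01677012  1.15360212] 0.9960988362630209
[ 0.38040992 -0.34870508  1.22413668] [0.97618558 0.28813134 0.85373275] 0.9959869384765625
```

View pics/top.png

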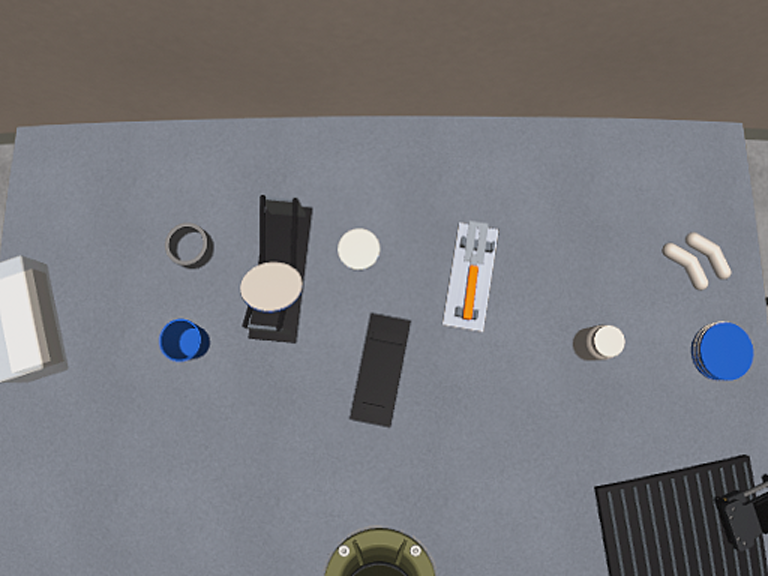

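View pics/scene.png

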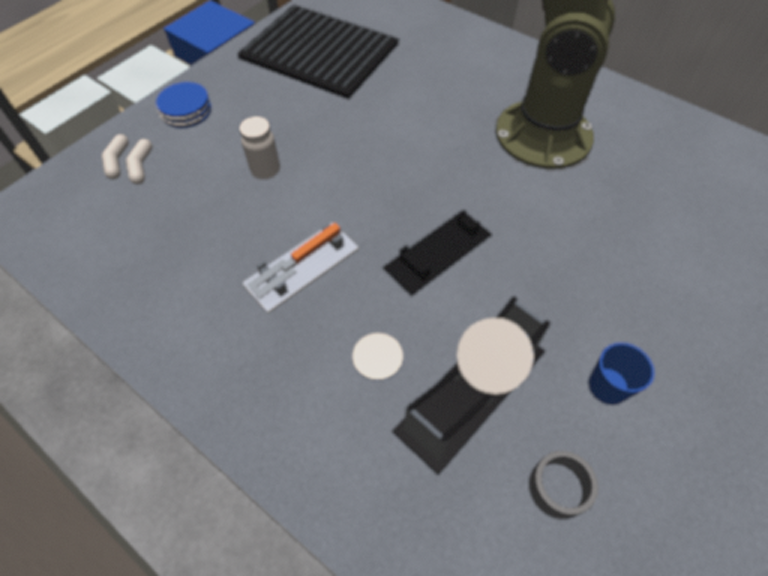

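Candidates in the top picture:
- **Rest:** the grey-white one at (470,277) holds the orange turner, so it is the one meant. The black one at (380,370) is a look-alike.
- **Lid:** the larger disc on the rack at (271,286) is meant. The disc on the bench at (358,249) is smaller.
- **Bystanders:** bowl (183,341), collar (188,245), jar (605,342).

I'll confirm these in one crop and measure.

Run:
```python
from h import *
a=load('top');b=load('scene');save(a,'crop.png',(150,120,350,290),3.9)
P=cloud(a);Q=cloud(b)
for n,im,X in(('top',a,P),('scene',b,Q)):
    hsv=cv2.cvtColor(im['color'],cv2.COLOR_RGB2HSV);H,S,V=[hsv[...,i].astype(int) for i in range(3)]
    ok=~np.isnan(X[...,0])
    o=(H<16)&(S>170)&(V>120)&ok&(X[...,2]<.1)
    p=X[o];p=p[p[:,2]>np.median(p[:,2])-.006]
    c=p[:,:2].mean(0);u,s,vt=np.linalg.svd(p[:,:2]-c);d=vt[0]*np.sign(vt[0][0]);e=(p[:,:2]-c)@d
    print(n,'handle c',c,'yaw',np.degrees(np.arctan2(d[1],d[0])),'ext',np.percentile(e,[0,1,99,100]),'z',np.median(p[:,2]))
    # lid: light, raised pts
    m=(V>150)&(S<60)&ok&(X[...,2]>.06)&(X[...,0]>.3)&(X[...,1]>.05)&(X[...,1]<.4)&(X[...,2]<.15)
    k,l,stt,_=cv2.connectedComponentsWithStats(m.astype(np.uint8));j=1+np.argmax(stt[1:,4]);p=X[l==j]
    c=p.mean(0);u,s,vt=np.linalg.svd(p-c,full_matrices=False);nn=vt[2]*np.sign(vt[2][2])
    print(n,'lid',len(p),'c',c,'n',nn,'tilt',np.degrees(np.arccos(nn[2])),'yaw',np.degrees(np.arctan2(nn[1],nn[0])),'r',np.percentile(np.linalg.norm(p-c,axis=1),99))
    # rest base: light grey z~8mm
    m=(V>150)&(S<60)&ok&(np.abs(X[...,2]-.008)<.006)&(X[...,0]>.4)&(X[...,0]<.75)&(X[...,1]>-.25)&(X[...,1]<-.05)
    k,l,stt,_=cv2.connectedComponentsWithStats(m.astype(np.uint8));j=1+np.argmax(stt[1:,4]);p=X[l==j][:,:2].astype(np.float32)
    r=cv2.minAreaRect(p);print(n,'restbase',len(p),r)
    # rack base etc dark
    m=(V<70)&ok&(X[...,0]>.3)&(X[...,0]<.85)&(X[...,1]>.08)&(X[...,1]<.3)
    p=X[m];bs=p[(p[:,2]>.003)&(p[:,2]<.016)][:,:2].astype(np.float32);print(n,'rackbase',len(bs),cv2.minAreaRect(bs))
```

```text
top handle c [ 0.57298007 -0.18189371] yaw -7.595886555020792 ext [-0.04895471 -0.04891587  0.05720497  0.05720523] z 0.05153578997610492
top lid 933 c [0.58091529 0.20929013 0.08291201] n [ 0.48781942 -0.04335219  0.87186742] tilt 29.32362371189519 yaw -5.078496551996157 r 0.06333592836809397
top restbase 1131 ((0.6179741621017456, -0.19256894290447235), (0.08511660248041153, 0.221412792801857), 79.39773559570312)
top rackbase 1369 ((0.6279164552688599, 0.20393811166286469), (0.09911898523569107, 0.28693073987960815), 84.19751739501953)
scene handle c [ 0.57887233 -0.17933439] yaw -8.874806544136106 ext [-0.0508456  -0.0484756   0.04824479  0.04884832] z 0.05185381106215062
scene lid 1711 c [0.58088531 0.21122173 0.0822131 ] n [ 0.49228981 -0.05416154  0.86874465] tilt 29.686913865282037 yaw -6.278409032724904 r 0.060981414470888486
scene restbase 848 ((0.6134244799613953, -0.19129611551761627), (0.08533189445734024, 0.22503329813480377), 78.92662811279297)
scene rackbase 1670 ((0.628588080406189, 0.2053339183330536), (0.09539079666137695, 0.28576070070266724), 84.30606842041016)
```

View pics/crop.png

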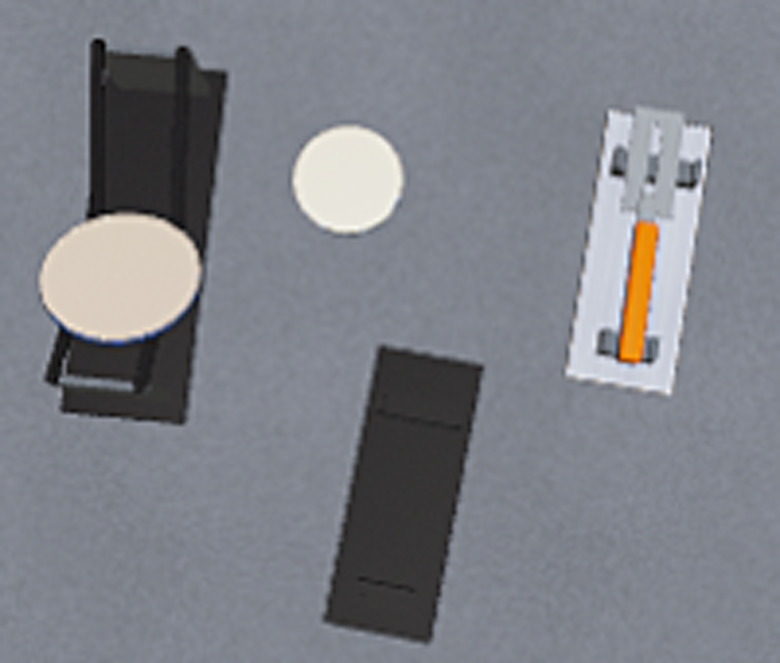

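The crop confirms it: the orange turner lies in the grey rest at (640,250), the black empty rest is at (405,490), and the large lid is on the rack at (120,278). Next I'll check the rack's wall and rails in the rack frame.

Run:
```python
from h import *
y=np.radians(-5.75);c=np.array([.6282,.2046,0]);R=Ro.from_rotvec([0,0,y]).as_matrix()
for n in('top','scene'):
    im=load(n);X=(cloud(im)-c)@R
    V=im['color'].max(-1)
    ok=(np.abs(X[...,0])<.17)&(np.abs(X[...,1])<.07)&(X[...,2]>.02)&(X[...,2]<.2)
    # lid
    m=ok&(V>150)&(X[...,2]>.05); p=X[m]; print(n,'lidlike x,y,z rng',np.percentile(p,[1,50,99],axis=0).round(4).tolist())
    for lo,hi in((-.17,-.115),(-.115,-.1),(.05,.09),(.09,.17)):
        p=X[ok&(X[...,0]>lo)&(X[...,0]<hi)&(X[...,2]>.06)]
        if len(p): print(lo,hi,len(p),np.percentile(p,[1,50,99],axis=0).round(4).tolist())
    p=X[ok&(X[...,0]>.07)&(X[...,2]>.07)]
    for s in(1,-1):
        q=p[(p[:,1]*s>.02)]; 
        if len(q)>5: A=np.polyfit(q[:,0],q[:,2],1);print('rail',s,len(q),np.median(q[:,1]),'fit',A,'zmax',q[:,2].max())
    p=X[ok&(X[...,0]<-.1)&(X[...,2]>.09)&(np.abs(X[...,1])<.025)&(V>90)];print('wall',len(p),np.round(p[:12],4).tolist())
    # bystanders
```

```text
top lidlike x,y,z rng [[-0.0903, -0.0555, 0.0526], [-0.043, -0.0002, 0.0804], [0.0064, 0.0565, 0.1065]]
-0.17 -0.115 110 [[-0.1288, -0.0377, 0.0634], [-0.125, -0.0031, 0.1076], [-0.116, 0.0362, 0.118]]
-0.115 -0.1 36 [[-0.1148, -0.0378, 0.1005], [-0.1082, -0.0292, 0.1078], [-0.1015, 0.0351, 0.1145]]
0.05 0.09 107 [[0.0506, -0.0371, 0.0704], [0.07, 0.0272, 0.0846], [0.0899, 0.0361, 0.0979]]
0.09 0.17 243 [[0.0914, -0.0383, 0.0614], [0.122, 0.0018, 0.1023], [0.1284, 0.0369, 0.1175]]
rail 1 108 0.029902411364886427 fit [0.34624874 0.06341687] zmax 0.11679991167333384
rail -1 96 -0.03392067863032169 fit [0.29624026 0.06943459] zmax 0.11853404649004727
wall 39 [[-0.1224, 0.0247, 0.1075], [-0.122, 0.022, 0.107], [-0.1219, 0.0187, 0.1085], [-0.1254, 0.0233, 0.1113], [-0.125, 0.0212, 0.1087], [-0.1245, 0.0189, 0.1063], [-0.1245, 0.0151, 0.1102], [-0.1239, 0.0133, 0.1061], [-0.1236, 0.0105, 0.1059], [-0.1234, 0.0075, 0.1064], [-0.123, 0.0051, 0.1045], [-0.1231, 0.0009, 0.1104]]
scene lidlike x,y,z rng [[-0.0909, -0.0539, 0.0517], [-0.0424, 0.0018, 0.0789], [0.0051, 0.056, 0.1065]]
-0.17 -0.11
[... 182 characters left out ...]
12]]
0.05 0.09 111 [[0.0512, -0.0348, 0.0764], [0.0722, 0.0288, 0.088], [0.0897, 0.0367, 0.0999]]
0.09 0.17 433 [[0.0916, -0.036, 0.0609], [0.126, 0.0022, 0.1033], [0.1282, 0.0372, 0.1188]]
rail 1 166 0.0320279730370895 fit [0.13097763 0.08654387] zmax 0.12071074431688464
rail -1 143 -0.029900326657422756 fit [0.09726877 0.0905856 ] zmax 0.11857772414142591
wall 47 [[-0.1299, -0.0245, 0.1077], [-0.1259, -0.0246, 0.1077], [-0.128, -0.0229, 0.107], [-0.1296, -0.0211, 0.1072], [-0.1243, -0.0209, 0.1092], [-0.1264, -0.0192, 0.1085], [-0.1285, -0.0176, 0.1079], [-0.1242, -0.0176, 0.1084], [-0.1258, -0.0158, 0.1085], [-0.1287, -0.0144, 0.1066], [-0.13, -0.0125, 0.1071], [-0.1236, -0.0142, 0.1083]]
```

The rack frame fits within about 2 mm: wall top at (-125, 0, 108) mm, lid where it should be. The turner's grip place is about (0.602, -0.186), yaw about -9°. First the twist, then I'll compute the shift.

```bash
cat >> h.py <<'E'
def go(x,y,z,yaw):
    s,R=st(); d=R.T@(np.array([x,y,z])-s['position'])*1000
    cur=np.arctan2(R[1,0],R[0,0]); tw=-(np.radians(yaw)-cur); tw=(tw+np.pi)%(2*np.pi)-np.pi
    print('tool shift mm',d.round(1),'dist',np.linalg.norm(d).round(1),'twist',round(tw,3),'yaw',round(np.degrees(cur),2))
def rack(x,y,z): # rack mm -> world
    return Ro.from_rotvec([0,0,np.radians(-5.75)]).apply([x/1e3,y/1e3,z/1e3])+[.6282,.2046,0]
E
python3 -m inch '[[1,0,0,0,0.16],[1,0,0,0,0.16],[1,0,0,0,0.16]]' 20 
python3 -c "
from h import *
go(.602,-.186,.20,-9)"
```

```text
time: 0.48
position: [0.2049, -0.6152, 0.2194]
tool_rot: [-3.125, 0.271, 0.003]
ft_force: [-0.3, 0.2, -0.0]
grip_width: 0.998
t 0.47 p [ 0.2049 -0.6152  0.2194] f [-0.29  0.17 -0.02] w 0.998 q [ 1.21  0.32 -0.01  1.46  0.    1.37 -0.54]
[[ 0.985 -0.172 -0.002]
 [-0.172 -0.985  0.005]
 [-0.003 -0.005 -1.   ]]
tool shift mm [ 317.3 -491.1   20.9] dist 585.0 twist -0.016 yaw -9.92
```

```bash
python3 -m inch '[[1,27,-41,0,0],[1,27,-41,0,0],[1,27,-41,0,0],[1,27,-41,0,0],[1,27,-41,0,0]]' >/dev/null
python3 -m inch '[[1,27,-41,0,0],[1,27,-41,0,0],[1,27,-41,0,0],[1,27,-41,0,0],[1,27,-41,0,0]]' >/dev/null
python3 -c "
from h import *
go(.602,-.186,.15,-9)"
```

```text
t 1.73 p [ 0.5469 -0.2514  0.2145] f [0.17 0.81 0.28] w 1.0 q [ 0.66  0.25 -0.32  1.57  0.07  1.35 -1.43]
[[ 0.983 -0.185 -0.009]
 [-0.185 -0.983  0.009]
 [-0.011 -0.007 -1.   ]]
tool shift mm [ 42.7 -74.   64.6] dist 107.1 twist -0.029 yaw -10.66
```

```bash
python3 -m inch '[[1,21,-37,15,0],[1,21,-37,15,0],[1,2,-2,15,-0.029],[1,0,0,15,0],[1,0,0,0,0]]' >/dev/null
python3 - <<'E'
from h import *
go(.602,-.186,.13,-9)
w=grab('wrist');save(w,'w1.png');X=cloud(w)
hsv=cv2.cvtColor(w['color'],cv2.COLOR_RGB2HSV);H,S,V=[hsv[...,i].astype(int) for i in range(3)]
o=(H<16)&(S>170)&(V>120)&(X[...,2]>.045)
p=X[o];c=p[:,:2].mean(0);u,s,vt=np.linalg.svd(p[:,:2]-c,full_matrices=False);d=vt[0]*np.sign(vt[0][0]);e=(p[:,:2]-c)@d
print(len(p),c,np.degrees(np.arctan2(d[1],d[0])),np.percentile(e,[0,2,98,100]),np.percentile((p[:,:2]-c)@[-d[1],d[0]],[1,99]),np.median(p[:,2]))
E
```

```text
t 2.35 p [ 0.6057 -0.1781  0.1502] f [-0.31 -0.13 -0.17] w 1.001 q [ 0.54  0.36 -0.36  1.57  0.12  1.25 -1.57]
[[ 0.989 -0.15  -0.012]
 [-0.15  -0.989  0.011]
 [-0.014 -0.009 -1.   ]]
tool shift mm [-2.2  8.6 20.1] dist 22.0 twist 0.007 yaw -8.61
447 [ 0.57904284 -0.18599295] -8.910516347761103 [-0.05607054 -0.05562424  0.05193     0.05224452] [-0.00953038  0.00765389] 0.05195374039202819
```

View pics/w1.png

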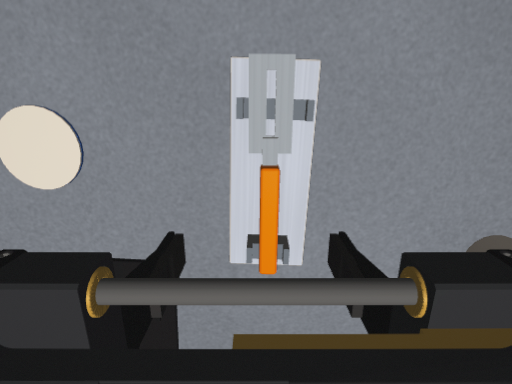

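The wrist view shows the handle between the jaws, spanning columns 262 to 278 and rows 167 to 273. The refined grip place is (0.6037, -0.190).

```bash
python3 -m inch '[[1,0,12,25,0],[1,0,0,25,0],[1,0,0,25,0],[1,0,0,20,0],[1,0,0,5,0]]' >/dev/null
python3 -c "
from h import *
go(.6037,-.190,.022,-9)"
```

```text
t 3.02 p [ 0.6041 -0.1986  0.0537] f [-0.2  -0.45  0.97] w 1.002 q [ 0.55  0.45 -0.34  1.66  0.16  1.07 -1.57]
[[ 0.987 -0.161 -0.003]
 [-0.161 -0.987  0.004]
 [-0.003 -0.003 -1.   ]]
tool shift mm [-1.7 -8.3 31.7] dist 32.8 twist -0.005 yaw -9.29
```

```bash
python3 -m inch '[[1,-1,-5,16,0],[1,0,-2,12,0],[1,0,0,4,0],[1,0,0,0,0]]' >/dev/null
python3 -c "
from h import *
go(.6037,-.190,.022,-9)"
```

```text
t 3.52 p [ 0.6054 -0.1911  0.0211] f [-0.3   0.51 -0.31] w 0.998 q [ 0.53  0.48 -0.33  1.68  0.18  1.01 -1.59]
[[ 0.987 -0.161 -0.   ]
 [-0.161 -0.987  0.003]
 [-0.001 -0.003 -1.   ]]
tool shift mm [-1.9 -0.8 -0.9] dist 2.2 twist -0.005 yaw -9.29
```

Good. Grip, then lift.

```bash
python3 -m inch '[[-1,0,0,-1,0],[-1,0,0,0,0],[-1,0,0,0,0],[-1,0,0,0,0],[-1,0,0,0,0]]' 40
python3 -m inch '[[-1,0,0,-20,0],[-1,0,0,-40,0],[-1,0,0,-50,0],[-1,0,0,-50,0],[-1,0,0,-40,0]]'
python3 - <<'E'
from h import *
p=rack(205,0,150);print(p);go(*p,-5.75)
E
```

```text
time: 4.15
position: [0.6066, -0.1916, 0.0238]
tool_rot: [-3.129, 0.255, -0.004]
ft_force: [0.2, -0.7, 0.3]
grip_width: 0.519
time: 4.78
position: [0.6045, -0.1913, 0.2318]
tool_rot: [-3.128, 0.253, 0.001]
ft_force: [1.0, 0.3, -0.7]
grip_width: 0.018
[0.83216855 0.18406145 0.15      ]
t 4.78 p [ 0.6045 -0.1913  0.2318] f [ 0.98  0.26 -0.73] w 0.018 q [ 0.55  0.31 -0.36  1.47  0.11  1.39 -1.54]
[[ 0.987 -0.161 -0.001]
 [-0.161 -0.987  0.004]
 [-0.001 -0.003 -1.   ]]
tool shift mm [ 164.4 -406.9   83. ] dist 446.6 twist -0.061 yaw -9.26
```

The fingers are slower than I assumed, so they closed empty during the lift. I'll reopen to half, check the turner hasn't moved, and go down again.

```bash
python3 -m inch '[[0.2,0,0,20,0],[0.2,0,0,30,0],[0.2,0,0,30,0],[0.2,0,0,10,0],[0.2,0,0,0,0]]' >/dev/null
python3 - <<'E'
from h import *
w=grab('wrist');X=cloud(w)
hsv=cv2.cvtColor(w['color'],cv2.COLOR_RGB2HSV);H,S,V=[hsv[...,i].astype(int) for i in range(3)]
o=(H<16)&(S>170)&(V>120)&(X[...,2]>.045)&(X[...,2]<.06)
p=X[o];c=p[:,:2].mean(0);u,s,vt=np.linalg.svd(p[:,:2]-c,full_matrices=False);d=vt[0]*np.sign(vt[0][0]);e=(p[:,:2]-c)@d
print(len(p),c,np.degrees(np.arctan2(d[1],d[0])),np.percentile(e,[0,2,98,100]),np.median(p[:,2]))
g=c+d*(.03-.055+ (np.percentile(e,98)))if 0 else c+d*(np.percentile(e,99)-.03)
print(g);go(g[0],g[1],.022,-9)
E
```

```text
351 [ 0.58483193 -0.18773318] -9.053168509516862 [-0.05686946 -0.05473424  0.04587303  0.04617544] 0.05183812802090329
[ 0.60061153 -0.19024744]
t 5.45 p [ 0.6086 -0.1917  0.1496] f [ 0.05 -0.4   0.04] w 0.541 q [ 0.55  0.35 -0.36  1.58  0.13  1.22 -1.56]
[[ 0.987 -0.16   0.014]
 [-0.16  -0.987 -0.001]
 [ 0.014 -0.001 -1.   ]]
tool shift mm [ -9.9  -0.  127.5] dist 127.9 twist -0.004 yaw -9.23
```

```bash
python3 -m inch '[[0.2,-4,0,30,0],[0.2,0,0,35,0],[0.2,0,0,30,0],[0.2,0,0,18,0],[0.2,0,0,8,0]]' >/dev/null
python3 -c "
from h import *
go(.6037,-.190,.022,-9)"
```

```text
t 6.08 p [ 0.6129 -0.1932  0.034 ] f [-0.36 -0.58  0.05] w 0.599 q [ 0.54  0.46 -0.34  1.68  0.18  1.   -1.59]
[[ 0.987 -0.161  0.027]
 [-0.161 -0.987 -0.006]
 [ 0.028  0.002 -1.   ]]
tool shift mm [-10.   -1.7  11.7] dist 15.5 twist -0.005 yaw -9.26
```

```bash
python3 -m inch '[[0,-8,-2,9,0],[0,-1,0,3,0],[0,0,0,0,0]]' >/dev/null
python3 -c "
from h import *
go(.6037,-.190,.022,-9)"
python3 -m inch '[[-1,0,0,0,0],[-1,0,0,0,0],[-1,0,0,0,0],[-1,0,0,0,0],[-1,0,0,0,0]]' 40
```

```text
t 6.45 p [ 0.6055 -0.19    0.023 ] f [0.65 0.46 0.17] w 0.507 q [ 0.54  0.46 -0.34  1.71  0.18  0.97 -1.6 ]
[[ 0.987 -0.161  0.03 ]
 [-0.161 -0.987 -0.007]
 [ 0.031  0.002 -1.   ]]
tool shift mm [-1.8  0.3  0.9] dist 2.0 twist -0.005 yaw -9.26
time: 7.08
position: [0.6066, -0.1903, 0.0245]
tool_rot: [3.126, -0.253, 0.052]
ft_force: [-0.2, -1.2, -1.3]
grip_width: 0.206
```

```bash
python3 -m inch '[[-1,0,0,0,0],[-1,0,0,-15,0],[-1,0,0,-40,0],[-1,0,0,-50,0],[-1,0,0,-50,0]]'
python3 -m inch '[[-1,0,0,-50,0],[-1,0,0,0,0],[-1,0,0,0,0]]'
python3 - <<'E'
from h import *
w=grab('wrist');save(w,'w2.png')
p=rack(205,0,180);print(p);go(*p,-5.75)
E
```

```text
time: 7.7
position: [0.5982, -0.1882, 0.1807]
tool_rot: [3.128, -0.253, 0.037]
ft_force: [0.5, -0.2, -1.1]
grip_width: 0.202
time: 8.07
position: [0.599, -0.1881, 0.2401]
tool_rot: [3.125, -0.252, 0.053]
ft_force: [0.0, -0.0, -0.9]
grip_width: 0.208
[0.83216855 0.18406145 0.18      ]
t 8.12 p [ 0.5994 -0.1881  0.2404] f [ 0.61  0.26 -0.4 ] w 0.204 q [ 0.57  0.26 -0.37  1.51  0.1   1.36 -1.54]
[[ 0.986 -0.16   0.034]
 [-0.16  -0.987 -0.009]
 [ 0.035  0.003 -0.999]]
tool shift mm [ 168.  -404.8   65.2] dist 443.1 twist -0.06 yaw -9.21
```

View pics/w2.png

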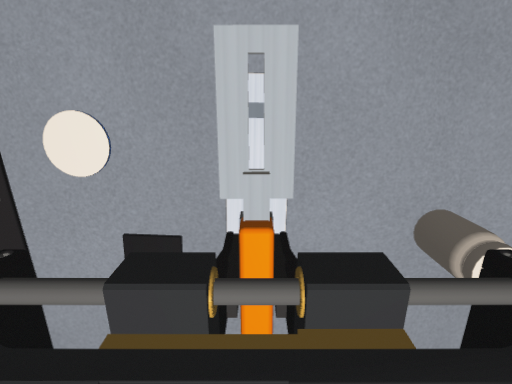

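The turner is held straight, with the blade at columns 216 to 298.

The tool can't be tilted by command, so I'll pitch the turner in the grip. The handle's tail will be pressed on the top edge of the rack's far wall, clear of the lid, until the blade slopes about 28° down.

```bash
python3 -m inch '[[-1,20,-51,0,-0.01],[-1,20,-51,0,-0.01],[-1,20,-51,0,-0.01],[-1,20,-51,0,-0.01],[-1,20,-51,0,-0.01]]'
python3 - <<'E'
from h import *
p=rack(197,0,180);print(p);go(*p,-5.75)
E
```

```text
time: 8.75
position: [0.7343, 0.046, 0.2334]
tool_rot: [3.123, -0.194, 0.034]
ft_force: [0.1, -0.7, -1.1]
grip_width: 0.203
[0.8242088  0.18486295 0.18      ]
t 8.75 p [0.7343 0.046  0.2334] f [ 0.14 -0.67 -1.11] w 0.203 q [ 0.18  0.53 -0.45  1.19  0.24  1.46 -1.93]
[[ 0.992 -0.124  0.021]
 [-0.124 -0.992 -0.013]
 [ 0.023  0.011 -1.   ]]
tool shift mm [  70.8 -149.5   53.4] dist 173.8 twist -0.024 yaw -7.1
```

```bash
python3 -m inch '[[-1,22,-46,2,-0.01],[-1,22,-46,2,-0.01],[-1,22,-46,10,-0.01],[-1,4,-11,16,0],[-1,0,0,10,0]]'
python3 - <<'E'
from h import *
p=rack(197,0,140);print(p);go(*p,-5.75)
E
```

```text
time: 9.38
position: [0.8199, 0.1962, 0.179]
tool_rot: [3.125, -0.133, 0.01]
ft_force: [-0.7, -0.2, -1.7]
grip_width: 0.204
[0.8242088  0.18486295 0.14      ]
t 9.38 p [0.8199 0.1962 0.179 ] f [-0.74 -0.2  -1.69] w 0.204 q [-0.08  0.82 -0.44  0.84  0.33  1.54 -2.06]
[[ 0.996 -0.085  0.006]
 [-0.085 -0.996 -0.014]
 [ 0.007  0.013 -1.   ]]
tool shift mm [ 5.  10.5 39.2] dist 40.9 twist 0.015 yaw -4.88
```

```bash
python3 -m inch '[[-1,5,8,18,0.015],[-1,0,2,18,0],[-1,0,0,18,0],[-1,0,0,8,0],[-1,0,0,4,0]]'
python3 - <<'E'
from h import *
p=rack(197,0,64);print(p);go(*p,-5.75)
E
```

```text
time: 10.0
position: [0.8243, 0.1753, 0.1087]
tool_rot: [3.119, -0.17, 0.008]
ft_force: [0.4, -0.3, -0.6]
grip_width: 0.201
[0.8242088  0.18486295 0.064     ]
t 10.0 p [0.8243 0.1753 0.1087] f [ 0.42 -0.27 -0.56] w 0.201 q [-0.04  0.84 -0.43  0.94  0.34  1.42 -2.07]
[[ 0.994 -0.109  0.004]
 [-0.109 -0.994 -0.019]
 [ 0.006  0.018 -1.   ]]
tool shift mm [ -1.4 -10.3  44.5] dist 45.7 twist -0.008 yaw -6.23
```

```bash
python3 -m inch '[[-1,-1,-8,2,0],[-1,0,0,8,0],[-1,0,0,8,0],[-1,0,0,8,0]]' 30
python3 - <<'E'
from h import *
p=rack(197,0,64);go(*p,-5.75)
E
```

```text
time: 10.5
position: [0.8255, 0.1852, 0.0858]
tool_rot: [3.121, -0.168, 0.016]
ft_force: [-0.8, -0.7, 4.8]
grip_width: 0.2
t 10.5 p [0.8255 0.1852 0.0858] f [-0.81 -0.69  4.82] w 0.2 q [-0.05  0.86 -0.42  0.96  0.34  1.38 -2.09]
[[ 0.994 -0.108  0.009]
 [-0.107 -0.994 -0.017]
 [ 0.011  0.016 -1.   ]]
tool shift mm [-1.5  0.1 21.8] dist 21.8 twist -0.007 yaw -6.17
```

```bash
python3 -m inch '[[-1,0,0,9,0],[-1,0,0,7,0],[-1,0,0,5,0],[-1,0,0,2,0]]'
python3 - <<'E'
from h import *
p=rack(197,0,64);go(*p,-5.75)
b=grab('scene');save(b,'s2.png',(230,150,420,330),4)
E
```

```text
time: 11.0
position: [0.8257, 0.1853, 0.0617]
tool_rot: [3.122, -0.169, 0.016]
ft_force: [-1.0, -0.3, 4.3]
grip_width: 0.203
t 11.0 p [0.8257 0.1853 0.0617] f [-1.   -0.32  4.29] w 0.203 q [-0.05  0.88 -0.42  0.98  0.35  1.34 -2.09]
[[ 0.994 -0.108  0.01 ]
 [-0.108 -0.994 -0.016]
 [ 0.011  0.014 -1.   ]]
tool shift mm [-1.4  0.6 -2.3] dist 2.8 twist -0.007 yaw -6.18
```

View pics/s2.png

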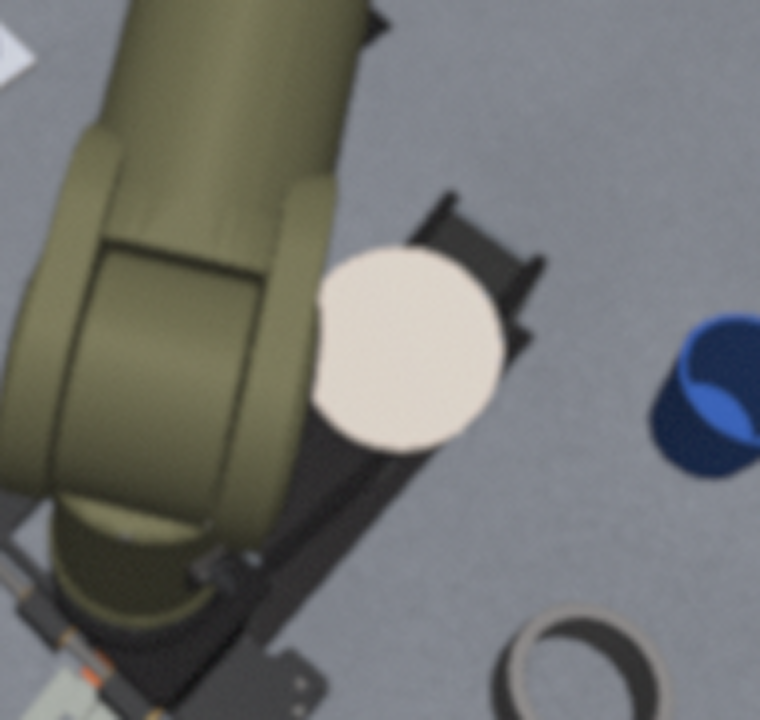

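The lid is still in place; the arm hides the blade. I'll lift and measure the blade's slope from the wrist depth.

```bash
python3 -m inch '[[-1,0,0,-40,0],[-1,0,0,-50,0],[-1,0,0,-50,0],[-1,0,0,-20,0],[-1,0,0,0,0]]' 60 >/dev/null
cat > blade.py <<'E'
from h import *
def blade(save_as=None):
    s,R=st(); w=grab('wrist'); 
    if save_as: save(w,save_as)
    X=(cloud(w)-s['position'])@R  # tool frame
    c=w['color'].astype(int);sat=c.max(-1)-c.min(-1)
    m=(np.abs(X[...,1])<.03)&(X[...,0]>.03)&(X[...,0]<.16)&(np.abs(X[...,2])<.11)
    k=m&(np.abs(X[...,1])<.026)&(X[...,0]>.055)
    p=X[k];print('n',len(p))
    # turner frame plane
    for _ in range(3):
        A=np.c_[p[:,:2],np.ones(len(p))];q=np.linalg.lstsq(A,p[:,2],rcond=None)[0];r=p[:,2]-A@q;p=p[np.abs(r)<max(.004,2*r.std())]
    print('plane z=%.3f x %+.3f y %+.4f'%tuple(q),'pitch below tool-x deg',np.degrees(np.arctan(q[0])),'rms',r.std(),'x rng',np.percentile(p[:,0],[0,1,99,100]),'y',np.percentile(p[:,1],[1,99]),'n',len(p))
    f=p[p[:,0]>np.percentile(p[:,0],97)];t=f.mean(0);print('tip(tool)',t,'world',R@t+s['position'],'rack',Ro.from_rotvec([0,0,np.radians(5.75)]).apply(R@t+s['position']-[.6282,.2046,0]))
E
python3 -c "
from blade import *
blade('w3.png')"
```

```text
t 11.68 p [0.8242 0.186  0.2178] f [-0.62  0.12 -1.01] w 0.203 q [-0.09  0.82 -0.43  0.76  0.33  1.62 -2.05]
[[ 0.994 -0.108  0.004]
 [-0.108 -0.994 -0.02 ]
 [ 0.006  0.019 -1.   ]]
n 3888
plane z=0.591 x -0.001 y -0.0095 pitch below tool-x deg 30.563831007291544 rms 0.000693258524738531 x rng [0.05500859 0.05548231 0.09915832 0.09926709] y [-0.01748061  0.02188513] n 3888
tip(tool) [0.09886584 0.00220423 0.04891698] world [0.92240341 0.17210857 0.16954391] rack [ 0.29597838 -0.00285228  0.16954391]
```

View pics/w3.png

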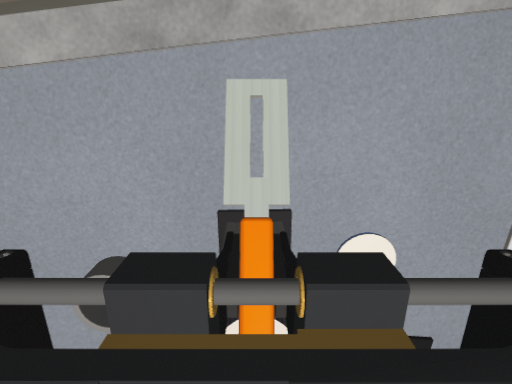

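The blade slopes 30.6° down, as predicted, straight ahead of the tool (columns 225 to 289). The tip's mid-thickness is at tool (99.8, about 2, 51.3) mm. I'll transit back along the rack to the robot side.

```bash
python3 -m inch '[[-1,-52,0,-3,0],[-1,-52,0,-3,0],[-1,-52,0,-3,0],[-1,-52,0,0,0],[-1,-52,0,0,0]]'
python3 - <<'E'
from h import *
p=rack(-255,0,185);print(p);go(*p,-5.75)
E
```

```text
time: 12.35
position: [0.5568, 0.2103, 0.2057]
tool_rot: [3.11, -0.178, -0.026]
ft_force: [-0.1, 0.9, -0.5]
grip_width: 0.204
[0.37448303 0.23014796 0.185     ]
t 12.35 p [0.5568 0.2103 0.2057] f [-0.1   0.9  -0.54] w 0.204 q [ 0.04  0.28 -0.55  1.58  0.16  1.36 -2.21]
[[ 0.993 -0.114 -0.018]
 [-0.114 -0.993 -0.026]
 [-0.015  0.028 -0.999]]
tool shift mm [-183.1    0.5   23.5] dist 184.6 twist -0.014 yaw -6.57
```

```bash
python3 -m inch '[[-1,-48,0,-4,0],[-1,-48,0,-4,0],[-1,-45,0,0,-0.014],[-1,-25,0,0,0],[-1,-5,0,0,0]]'
python3 - <<'E'
from blade import *
blade()
p=rack(-247,0,178);print(p);go(*p,-5.75)
E
```

```text
time: 12.98
position: [0.3743, 0.2263, 0.207]
tool_rot: [3.103, -0.155, -0.044]
ft_force: [1.0, 0.7, -1.1]
grip_width: 0.199
t 12.97 p [0.3743 0.2263 0.207 ] f [ 0.99  0.67 -1.13] w 0.199 q [ 0.05 -0.08 -0.62  1.92 -0.04  1.34 -2.23]
[[ 0.995 -0.099 -0.03 ]
 [-0.1   -0.994 -0.033]
 [-0.027  0.036 -0.999]]
n 4923
plane z=0.896 x -0.041 y -0.0322 pitch below tool-x deg 41.85893674137452 rms 0.004901646442880218 x rng [0.05500456 0.05555475 0.15415428 0.15998902] y [-0.02144416  0.02521098] n 4526
tip(tool) [0.15133149 0.02351737 0.09823629] world [0.51949283 0.18442591 0.10564194] rack [-0.10613901 -0.03096375  0.10564194]
[0.38244278 0.22934645 0.178     ]
t 13.03 p [0.3744 0.2262 0.207 ] f [ 0.31 -0.7  -1.02] w 0.202 q [ 0.05 -0.08 -0.62  1.92 -0.04  1.34 -2.23]
[[ 0.995 -0.1   -0.031]
 [-0.101 -0.994 -0.033]
 [-0.027  0.036 -0.999]]
tool shift mm [ 8.5 -4.9 28.6] dist 30.3 twist -0.0 yaw -5.77
```

```bash
cat > tip.py <<'E'
from h import *
TIP=np.array([.0998,.001,.0513])
def tip(sx=None,sz=None,look=False):
    s,R=st(); W=R@TIP+s['position']; Q=Ro.from_rotvec([0,0,np.radians(5.75)])
    r=Q.apply(W-[.6282,.2046,0])*1e3; rx=Q.apply(R[:,0])
    print('tip rack',r.round(1),'s',round(-r[0]*.866+(r[2]-40)*.5,1),'perp',round(r[0]*.5+(r[2]-40)*.866,1),'yaw',np.degrees(np.arctan2(rx[1],rx[0])).round(2),'pitch',np.degrees(-np.arcsin(rx[2])).round(2)+30.6)
    if sx is not None:
        T=np.array([sx,0,sz]); print('tool shift',(R.T@(Q.inv().apply(T-r))).round(1))
    if look:
        w=grab('wrist');X=(cloud(w)-s['position'])@R
        m=(np.abs(X[...,1])<.026)&(X[...,0]>.055)&(np.abs(X[...,2]-.591*X[...,0]+.0095)<.012);p=X[m]
        q=np.polyfit(p[:,0],p[:,2],1);f=p[p[:,0]>np.percentile(p[:,0],96)]
        print('blade n',len(p),'pitch',np.degrees(np.arctan(q[0])).round(1),'top tip',f.mean(0).round(4),'xmax',p[:,0].max().round(4),'y',np.percentile(p[:,1],[1,99]).round(4))
        return w
def sl(s,perp): return (-s*.866+perp*.5, 40+s*.5+perp*.866)
E
python3 -c "
from tip import *
tip(*sl(168,1),True)"
```

```text
t 13.03 p [0.3744 0.2262 0.207 ] f [ 0.31 -0.7  -1.02] w 0.202 q [ 0.05 -0.08 -0.62  1.92 -0.04  1.34 -2.23]
[[ 0.995 -0.1   -0.031]
 [-0.101 -0.994 -0.033]
 [-0.027  0.036 -0.999]]
tip rack [-156.3   -6.8  153.1] s 191.9 perp 19.8 yaw -0.02 pitch 32.160000000000004
tool shift [12.1 -7.8 27.6]
blade n 3886 pitch 30.5 top tip [0.0986 0.0023 0.0487] xmax 0.0992 y [-0.0174  0.0219]
```

```bash
sed -i 's/.0998,.001,/.0996,.002,/' tip.py
python3 -m inch '[[-1,3,-4,9,0],[-1,4,-4,9,0],[-1,4,0,8,0],[-1,0,0,0,0]]'>/dev/null
python3 -c "
from tip import *
tip(*sl(168,1))"
```

```text
t 13.57 p [0.3896 0.2317 0.177 ] f [ 0.43  0.12 -0.98] w 0.202 q [ 0.04 -0.01 -0.63  1.92 -0.    1.27 -2.26]
[[ 0.994 -0.103 -0.033]
 [-0.105 -0.994 -0.031]
 [-0.03   0.035 -0.999]]
tip rack [-142.1   -1.2  122.8] s 164.5 perp 0.7 yaw -0.25 pitch 32.32
tool shift [-3.  -1.1 -2. ]
```

```bash
python3 -m inch '[[-1,8,-1,4,0],[-1,9,0,4,0],[-1,0,0,0,0]]'
python3 -c "
from tip import *
tip(*sl(70,.8))
save(grab('scene'),'s3.png',(270,170,400,290),5)
save(grab('wrist'),'w4.png')"
```

```text
time: 13.95
position: [0.4082, 0.2304, 0.168]
tool_rot: [3.104, -0.163, -0.049]
ft_force: [-0.1, -0.2, -1.3]
grip_width: 0.201
t 13.95 p [0.4082 0.2304 0.168 ] f [-0.09 -0.22 -1.3 ] w 0.201 q [ 0.04  0.03 -0.62  1.9   0.03  1.26 -2.27]
[[ 0.994 -0.104 -0.033]
 [-0.105 -0.994 -0.031]
 [-0.03   0.034 -0.999]]
tip rack [-123.5   -0.6  113.9] s 143.9 perp 2.3 yaw -0.29 pitch 32.300000000000004
tool shift [64.3 -2.2 36.3]
```

View pics/s3.png

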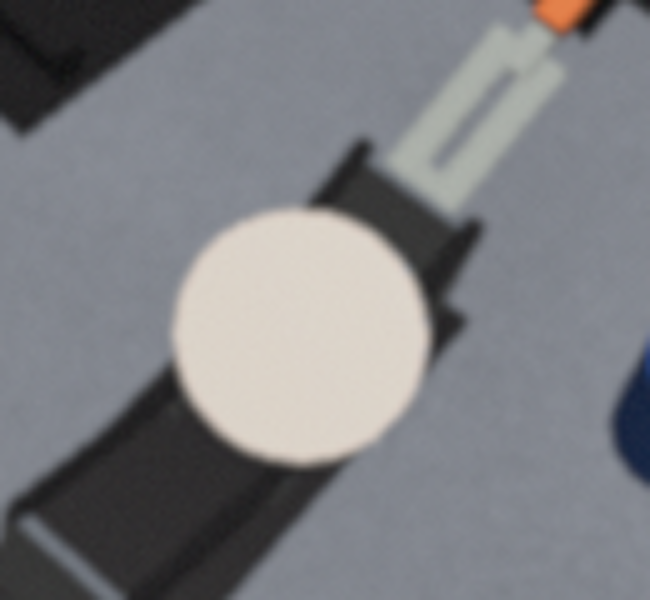

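The blade is over the wall edge, centred between the rails: tip corners at (388,160) and (450,215), rails at (365,145) and (475,225). Continuing down the slope.

```bash
python3 -m inch '[[-1,8,-1,6,0],[-1,9,0,6,0],[-1,0,0,0,0]]'
python3 -c "
from tip import *
tip(*sl(70,.5),True)"
```

```text
time: 14.42
position: [0.4255, 0.2295, 0.1553]
tool_rot: [3.104, -0.162, -0.047]
ft_force: [0.7, -0.4, -0.6]
grip_width: 0.197
t 14.43 p [0.4255 0.2295 0.1553] f [ 0.72 -0.37 -0.55] w 0.197 q [ 0.04  0.08 -0.62  1.89  0.06  1.23 -2.27]
[[ 0.994 -0.104 -0.032]
 [-0.105 -0.994 -0.031]
 [-0.028  0.034 -0.999]]
tip rack [-106.1    0.3  101.3] s 122.5 perp 0.0 yaw -0.25 pitch 32.22
tool shift [46.4 -0.7 24.5]
blade n 4972 pitch 26.0 top tip [ 0.1147 -0.0063  0.0497] xmax 0.1215 y [-0.0256  0.0239]
```

```bash
python3 -m inch '[[-1,9,0,4.5,0],[-1,9,0,4.5,0],[-1,0,0,0,0]]'
python3 -c "
from tip import *
tip(*sl(70,.5))"
```

```text
time: 14.85
position: [0.4443, 0.2275, 0.1454]
tool_rot: [3.105, -0.162, -0.046]
ft_force: [-0.1, 0.2, -1.8]
grip_width: 0.204
t 14.85 p [0.4443 0.2275 0.1454] f [-0.1   0.24 -1.79] w 0.204 q [ 0.04  0.13 -0.61  1.87  0.09  1.22 -2.28]
[[ 0.994 -0.103 -0.031]
 [-0.104 -0.994 -0.031]
 [-0.028  0.034 -0.999]]
tip rack [-87.2   0.2  91.4] s 101.2 perp 0.9 yaw -0.23 pitch 32.2
tool shift [27.2 -0.4 15.2]
```

```bash
python3 -m inch '[[-1,8,0,5,0],[-1,8,0,5,0],[-1,8,0,4.5,0],[-1,0,0,0,0]]'
python3 -c "
from tip import *
tip(*sl(70,.5))
save(grab('scene'),'s4.png',(270,170,400,290),5)"
```

```text
time: 15.35
position: [0.4694, 0.2242, 0.1289]
tool_rot: [3.105, -0.162, -0.047]
ft_force: [0.1, -0.1, -0.2]
grip_width: 0.198
t 15.35 p [0.4694 0.2242 0.1289] f [ 0.07 -0.14 -0.2 ] w 0.198 q [ 0.04  0.19 -0.6   1.84  0.13  1.19 -2.28]
[[ 0.994 -0.104 -0.032]
 [-0.105 -0.994 -0.031]
 [-0.028  0.034 -0.999]]
tip rack [-61.9  -0.6  74.9] s 71.0 perp -0.7 yaw -0.25 pitch 32.230000000000004
tool shift [ 1.5 -0.6 -0.6]
```

View pics/s4.png

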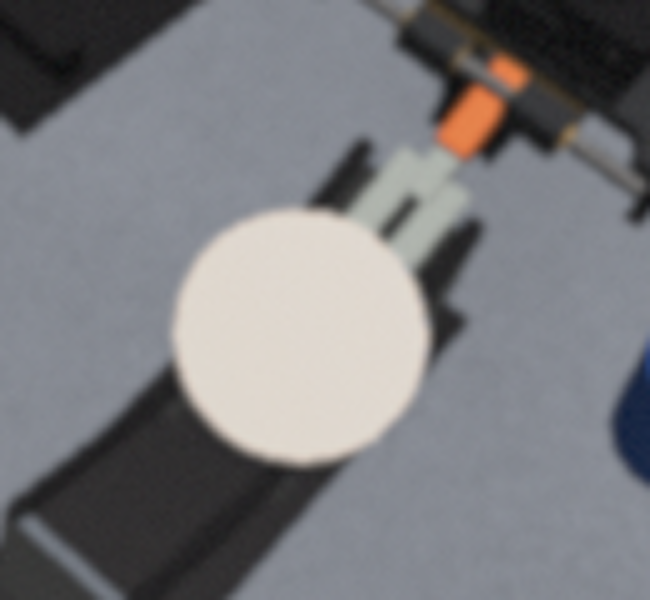

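The blade is under the lid, whose outline hasn't changed. Now the tip goes on an arc about the valley to swing the lid up.

```bash
python3 -m inch '[[-1,1,0,-6,0],[-1,5,0,-7,0],[-1,6,0,-7,0],[-1,7,0,-6,0],[-1,8,0,-5,0]]'
python3 -c "
from tip import *
tip(-35,105.6)"
```

```text
time: 16.02
position: [0.4981, 0.2227, 0.1622]
tool_rot: [3.104, -0.16, -0.045]
ft_force: [0.1, -0.1, -0.8]
grip_width: 0.202
t 16.02 p [0.4981 0.2227 0.1622] f [ 0.06 -0.06 -0.84] w 0.202 q [ 0.04  0.22 -0.59  1.74  0.14  1.27 -2.25]
[[ 0.994 -0.102 -0.031]
 [-0.103 -0.994 -0.031]
 [-0.028  0.034 -0.999]]
tip rack [-33.1   1.  108.3] s 62.8 perp 42.6 yaw -0.18 pitch 32.18
tool shift [-1.8  0.9  2.8]
```

```bash
python3 -m inch '[[-1,7,0,-3,0],[-1,7,0,-2,0],[-1,6,0,-1,0],[-1,5,0,0,0],[-1,3,0,0,0]]'
python3 -c "
from tip import *
tip(0,115)
save(grab('scene'),'s5.png',(270,150,400,290),4)"
```

```text
time: 16.65
position: [0.529, 0.2198, 0.1678]
tool_rot: [3.105, -0.161, -0.045]
ft_force: [0.1, -0.3, 0.2]
grip_width: 0.196
t 16.65 p [0.529  0.2198 0.1678] f [ 0.05 -0.27  0.23] w 0.196 q [ 0.04  0.27 -0.57  1.67  0.16  1.29 -2.24]
[[ 0.994 -0.103 -0.031]
 [-0.104 -0.994 -0.03 ]
 [-0.027  0.033 -0.999]]
tip rack [ -2.1   1.1 113.8] s 38.7 perp 62.9 yaw -0.22 pitch 32.17
tool shift [ 2.1  1.1 -1.2]
```

View pics/s5.png

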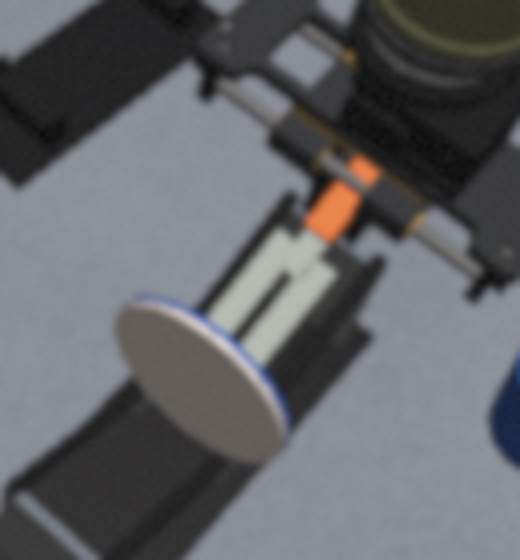

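The lid is near upright, leaning on the blade, with its blue face towards the turner. I'll nudge it on; it should drop by itself.

```bash
python3 -m inch '[[-1,4,0,0,0],[-1,4,0,0,0],[-1,4,0,0,0],[-1,3,0,0,0],[-1,0,0,0,0]]'
cat > lid.py <<'E'
from h import *
def lid():
  for n in('scene','top'):
    im=grab(n);X=(cloud(im)-[.6282,.2046,0])@Ro.from_rotvec([0,0,np.radians(-5.75)]).as_matrix()
    hsv=cv2.cvtColor(im['color'],cv2.COLOR_RGB2HSV);H,S,V=[hsv[...,i].astype(int) for i in range(3)]
    r=(np.abs(X[...,0])<.16)&(np.abs(X[...,1])<.075)&(X[...,2]>.03)
    for nm,m in(('blue',(H>100)&(H<125)&(S>150)&r),('white',(S<60)&(V>140)&r)):
        p=X[m];print(n,nm,len(p),end=' ')
        if len(p)>200:
            c=p.mean(0);nn=np.linalg.svd(p-c,full_matrices=False)[2][2];nn*=np.sign(nn[2]);print('c',c.round(4),'n',nn.round(3),'tilt',np.degrees(np.arccos(nn[2])).round(1),'rng',np.percentile(p,[1,99],axis=0).round(3).tolist(),end='')
        print()
E
python3 -c "
from tip import *;from lid import *
tip(0,115);lid()"
```

```text
time: 17.32
position: [0.5451, 0.218, 0.1671]
tool_rot: [3.105, -0.161, -0.045]
ft_force: [-0.1, 0.3, -0.5]
grip_width: 0.201
t 17.32 p [0.5451 0.218  0.1671] f [-0.11  0.27 -0.53] w 0.201 q [ 0.04  0.3  -0.57  1.63  0.18  1.3  -2.24]
[[ 0.994 -0.103 -0.031]
 [-0.104 -0.994 -0.031]
 [-0.027  0.034 -0.999]]
tip rack [ 14.1   0.9 113.2] s 24.4 perp 70.5 yaw -0.22 pitch 32.160000000000004
tool shift [-14.2   1.   -1.3]
scene blue 1283 c [0.0419 0.0021 0.0811] n [-0.505 -0.018  0.863] tilt 30.4 rng [[-0.007, -0.052, 0.052], [0.087, 0.054, 0.108]]
scene white 616 c [-0.022   0.0032  0.1365] n [ 0.22  -0.804  0.553] tilt 56.4 rng [[-0.078, -0.028, 0.068], [0.092, 0.023, 0.17]]
top blue 1035 c [ 0.0456 -0.0032  0.0826] n [-0.636  0.177  0.751] tilt 41.3 rng [[-0.008, -0.058, 0.051], [0.089, 0.056, 0.108]]
top white 184
```

The lid lies blue side up on the other slope: centre about (42, 2) mm in rack x, y, tilt 30.4°. Retreating up, then to the rest.

```bash
python3 -m inch '[[-1,-20,0,-15,0],[-1,-10,0,-30,0],[-1,0,0,-40,0],[-1,0,30,-10,0.01],[-1,6,50,0,0.01]]'>/dev/null
python3 -m inch '[[-1,8,52,0,0.01],[-1,8,52,0,0.01],[-1,8,52,0,0.01],[-1,8,52,0,0.01],[-1,5,40,0,0]]'
python3 -c "
from h import *
go(.6066,-.1903,.10,-9.26)"
```

```text
time: 18.68
position: [0.5154, -0.1097, 0.2773]
tool_rot: [3.1, -0.236, -0.039]
ft_force: [-0.1, -0.2, -0.7]
grip_width: 0.202
t 18.68 p [ 0.5154 -0.1097  0.2773] f [-0.13 -0.25 -0.75] w 0.202 q [ 0.44  0.07 -0.32  1.64  0.05  1.46 -1.61]
[[ 0.988 -0.151 -0.027]
 [-0.152 -0.988 -0.03 ]
 [-0.022  0.034 -0.999]]
tool shift mm [106.3  59.8 177.1] dist 215.0 twist 0.009 yaw -8.74
```

```bash
python3 -m inch '[[-1,36,20,10,0.009],[-1,36,20,30,0],[-1,25,15,40,0],[-1,7,4,40,0],[-1,0,0,20,0]]'>/dev/null
python3 - <<'E'
from tip import *
s,R=st()
w=grab('wrist');X=(cloud(w)-s['position'])@R
m=(np.abs(X[...,1])<.026)&(X[...,0]>.055)&(X[...,0]<.11)&(np.abs(X[...,2]-.591*X[...,0]+.0095)<.008);p=X[m]
print(len(p),np.degrees(np.arctan(np.polyfit(p[:,0],p[:,2],1)[0])),p[:,0].max(),np.percentile(p[:,1],[1,99]))
go(.6066,-.1903,.087,-9.26)
# rest saddles/base check, blade-side cheeks (dark) in rest frame
b=grab('top');print()
E
```

```text
t 19.3 p [ 0.6085 -0.1976  0.1368] f [-0.16  0.46 -1.3 ] w 0.203 q [ 0.46  0.37 -0.27  1.57  0.14  1.23 -1.58]
[[ 0.985 -0.168 -0.021]
 [-0.169 -0.985 -0.034]
 [-0.015  0.037 -0.999]]
3918 30.492477479016173 0.09933139442909567 [-0.01753963  0.02176878]
t 19.35 p [ 0.607  -0.1973  0.1343] f [-1.4   0.38 -2.78] w 0.196 q [ 0.46  0.37 -0.27  1.57  0.14  1.23 -1.58]
[[ 0.985 -0.168 -0.024]
 [-0.169 -0.985 -0.033]
 [-0.018  0.037 -0.999]]
tool shift mm [-0.7 -8.6 47.1] dist 47.9 twist -0.008 yaw -9.73
```

```bash
python3 -m inch '[[-1,0,-6,12,-0.008],[-1,0,-2,14,0],[-1,0,0,12,0],[-1,0,0,6,0],[-1,0,0,0,0]]' 20
python3 -c "
from h import *
go(.6066,-.1903,.0245,-9.26)"
```

```text
time: 20.02
position: [0.6096, -0.1892, 0.0927]
tool_rot: [3.096, -0.246, -0.024]
ft_force: [0.7, 0.2, 0.2]
grip_width: 0.203
t 20.02 p [ 0.6096 -0.1892  0.0927] f [0.67 0.2  0.17] w 0.203 q [ 0.45  0.41 -0.27  1.62  0.16  1.15 -1.59]
[[ 0.987 -0.158 -0.018]
 [-0.158 -0.987 -0.035]
 [-0.013  0.037 -0.999]]
tool shift mm [-1.9 -1.  68.2] dist 68.3 twist 0.003 yaw -9.11
```

Lowering onto the blade saddle, which should push the blade level in the grip.

```bash
python3 -m inch '[[-1,-1,-1,8,0],[-1,0,0,8,0],[-1,0,0,8,0],[-1,0,0,8,0],[-1,0,0,6,0]]' 12
python3 -c "
from h import *
go(.6066,-.1903,.0245,-9.26)"
```

```text
time: 20.65
position: [0.6096, -0.1902, 0.0543]
tool_rot: [3.095, -0.247, -0.018]
ft_force: [0.1, -0.5, 1.0]
grip_width: 0.202
t 20.65 p [ 0.6096 -0.1902  0.0543] f [ 0.09 -0.46  1.03] w 0.202 q [ 0.45  0.44 -0.26  1.65  0.17  1.07 -1.6 ]
[[ 0.987 -0.159 -0.014]
 [-0.159 -0.987 -0.036]
 [-0.008  0.038 -0.999]]
tool shift mm [-2.7 -0.5 29.8] dist 29.9 twist 0.002 yaw -9.15
```

```bash
python3 -m inch '[[-1,-1,0,8,0],[-1,-1,0,8,0],[-1,0,0,7,0],[-1,0,0,4,0],[-1,0,0,1,0]]'
python3 -c "
from h import *
go(.6066,-.1903,.0235,-9.26)
save(grab('scene'),'s6.png',(150,130,260,220),6)"
```

```text
time: 21.28
position: [0.6062, -0.1908, 0.0242]
tool_rot: [3.095, -0.248, -0.021]
ft_force: [-3.3, 0.9, 7.8]
grip_width: 0.207
t 21.27 p [ 0.6062 -0.1908  0.0242] f [-3.34  0.91  7.8 ] w 0.207 q [ 0.45  0.47 -0.26  1.68  0.18  1.02 -1.61]
[[ 0.987 -0.159 -0.016]
 [-0.159 -0.987 -0.036]
 [-0.011  0.038 -0.999]]
tool shift mm [ 0.4 -0.6  0.6] dist 0.9 twist 0.002 yaw -9.16
```

View pics/s6.png

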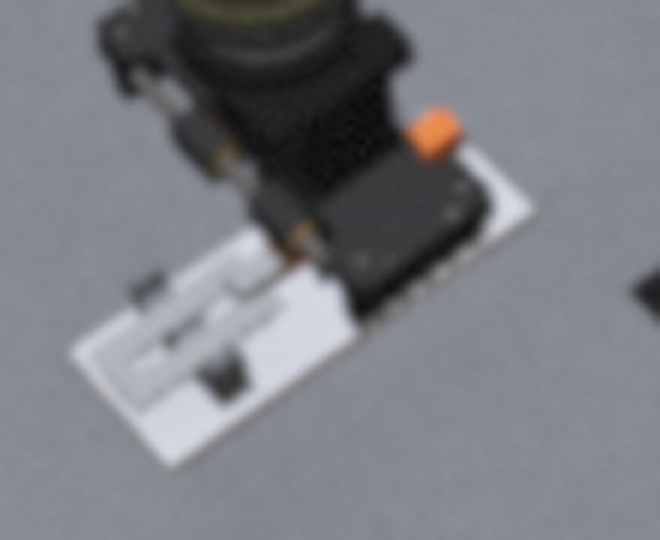

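The blade lies between the cheeks (near (150,290) and (225,375)) and the handle is down in its saddle. The reaction is about 8 N. Release slowly.

```bash
python3 -m inch '[[0.2,0,0,0,0],[0.2,0,0,0,0],[0.2,0,0,0,0],[0.2,0,0,0,0],[0.2,0,0,0,0]]' 5
python3 -m inch '[[0.2,0,0,-5,0],[0.2,0,0,-15,0],[0.2,0,0,-30,0],[0.2,0,0,-50,0],[0.2,0,0,-50,0]]'
python3 -m inch '[[0.2,0,0,-30,0],[0.2,-50,20,0,0],[0.2,-50,20,0,0],[0.2,0,0,0,0],[0.2,0,0,0,0]]'
python3 - <<'E'
from lid import *
st();lid()
for n in('top','scene'):
    im=load(n);X=cloud(im);hsv=cv2.cvtColor(im['color'],cv2.COLOR_RGB2HSV);H,S,V=[hsv[...,i].astype(int) for i in range(3)]
    o=(H<16)&(S>170)&(V>120)&(X[...,2]<.1)&(X[...,1]<0)
    p=X[o];p=p[p[:,2]>.046];c=p[:,:2].mean(0);d=np.linalg.svd(p[:,:2]-c,full_matrices=False)[2][0];d*=np.sign(d[0]);e=(p[:,:2]-c)@d
    q=np.polyfit(e,p[:,2],1)
    print(n,len(p),c,'yaw',np.degrees(np.arctan2(d[1],d[0])),'ext',np.percentile(e,[1,99]),'ztop',np.median(p[:,2]),'pitch',np.degrees(np.arctan(q[0])))
save(load('scene'),'end.png',s=1.5)
E
```

```text
time: 21.95
position: [0.6069, -0.1909, 0.0244]
tool_rot: [3.095, -0.247, -0.019]
ft_force: [0.1, 0.2, 0.2]
grip_width: 0.587
time: 22.58
position: [0.6067, -0.1848, 0.1772]
tool_rot: [3.096, -0.247, -0.029]
ft_force: [0.7, 0.2, -0.2]
grip_width: 0.6
time: 23.2
position: [0.5046, -0.2075, 0.223]
tool_rot: [3.092, -0.244, -0.0]
ft_force: [0.1, 0.1, 0.2]
grip_width: 0.6
t 23.2 p [ 0.5046 -0.2075  0.223 ] f [0.05 0.12 0.24] w 0.6 q [ 0.56  0.1  -0.26  1.71  0.07  1.32 -1.44]
[[ 0.988 -0.157 -0.003]
 [-0.157 -0.987 -0.04 ]
 [ 0.003  0.04  -0.999]]
scene blue 1293 c [0.0415 0.0022 0.0808] n [-0.504 -0.02   0.864] tilt 30.3 rng [[-0.009, -0.053, 0.051], [0.088, 0.054, 0.108]]
scene white 5 
top blue 1181 c [ 0.0417 -0.0006  0.0782] n [-0.513 -0.003  0.859] tilt 30.9 rng [[-0.006, -0.057, 0.048], [0.088, 0.055, 0.106]]
top white 39 
top 9 [ 0.61207884 -0.19186563] yaw -13.597019147777551 ext [-0.0225948   0.01517505] ztop 0.05194659427495327 pitch -4.484000701274157
scene 95 [ 0.57632632 -0.1786613 ] yaw -8.66363741943751 ext [-0.04726966  0.04758407] ztop 0.05107853261870376 pitch -0.09515166325841118
```

View pics/end.png

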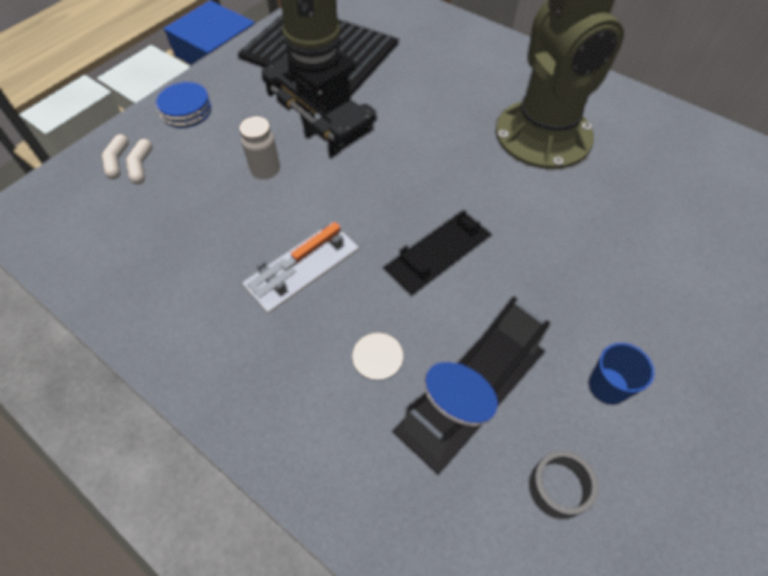

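The end picture shows the lid blue side up at (461,394), the turner in the rest at (300,265), and the bystanders where they were. Handing in.

```bash
python3 -c "
from bench import ctrl
print(ctrl.close_job())"
```

```text
the job is handed in; nothing more can be done
None
```

The job is done and handed in at about 23 s of robot time. The lid lies blue side up on the other slope and the turner is back in its rest.

**How it went**
- I gripped the turner by the handle and lifted it out of its rest.
- The tool only points down, so I pressed the handle's tail on the rack's far wall. That turned the turner in the grip until the blade sloped about 30° down.
- I slid the blade over the robot-side wall and under the lid, then swung the lid over with the blade tip. Only the blade was used to move it.
- Lowering the turner onto the blade saddle turned it level again before I released it.

**Last checks**
- **Lid:** centre about 42 mm past the valley, within about 2 mm of the middle line, tilt 30 to 31°. Both cameras agree.
- **Turner:** the scene camera puts it within about 3 mm sideways, 1 mm in height and 0.3° of how it lay at the start.
- **Bystanders:** they look unmoved in the last picture; I did not measure them.
- **Robot:** the gripper is clear, with the fingertips about 0.22 m up.

**What failed or disagreed**
- My first grasp closed empty because I lifted before the fingers had shut. The turner had not moved, and I took it again.
- The top camera's last reading of the handle (yaw -13.6°, pitch -4.5°) disagreed with the scene camera. It had only 9 visible pixels, so I went by the scene view.

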